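# Unlock the double-door reagent chest on the chemistry bench

## Task

Open the double doors of the grey reagent chest ready for unloading: first swing up the active door (the wider one, which overlaps the other) by its bar handle until it stands upright and stays there, then slide the flush bolt on the passive door's uncovered edge fully back so that this door is free. Leave the passive door lying shut.

Things in the scene. Friction and masses are not known exactly. Their poses are not given: they have to be found in the camera images.
- chest: Grey box 240 (x) x 360 (y) x 110 mm high, fixed, open below two level white doors 12 mm thick, tops at 122 mm. Doors swing up about hinges on the short ends: active door at +y, 215 mm from hinge to free edge; passive at -y, 143 mm, kept shut by its weight. Each has the same steel bar handle. Origin: centre of underside; x away from the robot. Walls 10 mm. All given heights are above the bench.
- active_handle (a point): Centre of the active door's bar handle: round bar 10 mm thick, 90 mm long, parallel to the hinge, 35 mm above the door's top, a leg at each end. Axes with the door shut are the chest's: x along the bar, y toward its hinge, z up; they turn with the door. The hinge line is parallel to x, 185 mm from here along +y and 41 mm down -z; the door's free edge is 30 mm away along -y.
- active_door (a joint): Opening angle of the active door, rad: 0 shut, 1.57 upright, 1.75 end stop. The hinge is stiff: the door stays at any angle where it is left. Lifting it takes about 6 N at the handle.
- bolt_stud (a point): Centre of the flush bolt's stud, a dark steel block 16 x 16 x 24 mm high, on a ledge (top at 83 mm) sunk in the passive door's meeting edge; the shut active door covers it. Axes are the chest's with the doors shut: it is drawn back along +x. Passive panel (top at 122 mm) starts 32 mm off at -y; +y side is open. Front wall with keeper (top at 110 mm) is 57 mm off at -x. Turns with the passive door.
- bolt (a joint): Position of the flush bolt, m: 0 to 0.003 bolted, 0.030 fully drawn back (end stop). It slides along the stud's +x with about 2.5 N of friction and stays where it is left.

How it is judged:
On the way, in this order (a step that is already met when the one before it is completed fails the run):
1. the active door stands open (at least 1.2 rad) while the bolt is still shot (under 8 mm) (value of joint active_door above 1.2 rad and value of joint bolt below 0.008 m), for 0.2 s.
2. the flush bolt is drawn back by at least 20 mm (value of joint bolt above 0.02 m), for 0.2 s.
At the end, for the whole second after the job is handed in: The active door stands open at 1.2 rad (69 degrees) or more and is at rest, the flush bolt is drawn back by 20 mm or more of its 30 mm, and the passive door lies shut (tilted less than 0.15 rad) (value of joint active_door above 1.2 rad and value of joint bolt above 0.02 m and angle between bolt_stud's own z axis and vertical below 0.15 rad and velocity of joint active_door between -0.05 and 0.05 rad/s); the robot touches nothing.
It also fails if it takes over 48 s, if anything falls off the work surface, if the arm or the gripper's body presses on something with over 40 N, if the wrist force passes 120 N, or if a joint passes its speed limit or range.

## Robot

A 6-joint arm with a two-finger parallel gripper is mounted at the origin on the work surface. World frame = base frame: x ahead of the robot, y to its left, z up, the work surface at z = 0. Lengths are in m, angles in rad, forces in N, time in s.
With the tool pointing down it reaches from about 0.25 to 0.8 m from the base axis. Payload 3.9 kg.
Tool frame: the origin (TCP) lies on the centre line of the jaws, within the pads' length; the fingertips stand arm.tip_reach ahead of it and the grasp point (between the pads) lies 5 mm behind it (arm.tip_reach is the distance from the TCP to the fingertips, in m); z points along the fingers, y is the line along which they close (so a half turn about z gives the same grasp; the last joint's range is limited). The gripper opens to 85 mm and grips with 20 to 120 N. Pads are 22 mm wide; open, the fingers measure 114 mm over their backs; the gripper's body (76 mm by 85 mm) begins 54 mm behind the grasp point. The pads swing forward as they close: fully open they stand 13 mm farther back than shut.
Start: joints at [1.225, 0.26, -0.138, 1.173, 0, 1.571], TCP at [0.178, 0.494, 0.218] pointing down, gripper open.
Joint ranges: [-2.78, 2.78], [-0.83, 1.72], [-1.28, 1.37], [-1.9, 2.12], [-1.57, 1.48], [-3.14, 3.14]. Speed limits (rad/s): [2.57, 2.57, 3.14, 3.14, 3.14, 3.14].

## Interface

Orientations are given as a unit quaternion [x, y, z, w].
In Python, from rig import arm, kinematics, sensors, camera, models gives the robot as it stands. Calls block until the motion is done:
- arm.reach(position, orientation): joint-space move of the TCP to a pose.
- arm.move_straight(position, frame=None, velocity=0.15, threshold=None): straight line of the TCP; frame=None keeps the orientation; velocity is the mean speed in m/s. With threshold (N) it stops when the force on the tool has changed by that much, and returns True; else False.
- arm.set_joints(angles): joint-space move.
- arm.grip(opening): finger opening in m; the grip force is fixed at half the most; returns when the fingers have stopped.
- arm.dwell(seconds).
- kinematics.ik(position, orientation): joint angles nearest the present ones, or None.
- sensors.observe(): the state.
- camera(name): name is "scene" or "top" or "wrist"; returns a dict with "image" (420x560x3 uint8, red, green, blue), "depth" (420x560 float32, m along the optical axis (not along the pixel's ray), 0 where there is no reading), "mtx" (3x3 intrinsics, pixels), "R" (3x3) and "t" (3): a world point X has camera coordinates R X + t. Camera axes: x right, y down, z forward; pixel columns grow to the right and rows downward; lengths in m; the calibration is good to about 2 mm. A picture is of the moment at which its call begins.
A pose or a line that the arm cannot do raises arm.Unreachable and nothing moves.
- arm.sign_off(): hands the job in; it is judged then, once.
Trained networks look in a picture, given as the dict that the camera call returned (one of the last four; its "shot" number tells which), for a name from the list of things; names that differ only in an ending like _2 or _b are one class to them, and where a whole thing is asked for, a point or a joint stands for the part that bears it (a point fixed in the world has none). Each returns a list of dicts, best first, with "score" (0 to 1); they miss things now and then, are a little off and sometimes report something else, mostly with a low value. They report only what shows in the picture. A call takes as long as a camera call.
- models.cut_out(picture, target): "mask" (420x560 bool, what is visible of it) and "location" ([row, column] in pixels, amid what is visible of it).
- models.mark_of(picture, target): "location" ([row, column] in pixels: a listed point, or the origin of a listed thing).
The state is a dict: "time_s": time; "q": joint angles; "qvel": joint speeds; "joint_efforts": joint torques, N m; "tool_pos": TCP position; "tool_rot": TCP orientation; "force": force on the tool from outside, world axes, zero at the start; "wrist_torque": the same for the moment, N m; "opening": finger opening in m; "gripper_force": force on a finger pad.
Only numpy, scipy, OpenCV 4.12 (cv2) and the standard library are available. Lean on these libraries where they do the work, as an engineer would, in place of code of your own. Each camera call takes 0.05 s, during which the arm holds its last target. There are 200 camera calls.

## Working session

There is one attempt and no reset: what is moved stays moved. The work goes in short steps, each a Python script; the robot and the scene stay as the last script left them, time stands still between calls to the robot, and variables do not carry over. Pictures are saved under pics/ and viewed, at most 10 in all, crops included, and the job is handed in when it is done.

```bash
mkdir -p pics
cat > h.py <<'E'
import numpy as np, cv2
from rig import arm, kinematics, sensors, camera, models
def world(c,u,v,d):
    p=np.linalg.inv(c["mtx"])@np.array([u,v,1.])*d
    return c["R"].T@(p-c["t"])
def cloud(c,mask=None):
    d=c["depth"]; m=d>0
    if mask is not None: m&=mask
    r,q=np.nonzero(m); z=d[r,q]
    P=(np.linalg.inv(c["mtx"])@np.stack([q*z,r*z,z]))
    return (c["R"].T@(P-np.asarray(c["t"]).reshape(3,1))).T
def save(c,n): cv2.imwrite("pics/"+n,c["image"][:,:,::-1])
E
python3 - <<'E'
from h import *
print(arm.tip_reach)
for n in("top","scene"):
    c=camera(n); save(c,n+"0.png")
    print(n,"cam at",-c["R"].T@c["t"])
    for t in("chest","active_handle","bolt_stud"):
        for o in models.mark_of(c,t)[:2]:
            r,q=o["location"]; ri,qi=int(r),int(q)
            print(t,"mark",o["score"],r,q,world(c,q,r,c["depth"][ri,qi]))
    for o in models.cut_out(c,"chest")[:1]+models.cut_out(c,"active_door")[:1]+models.cut_out(c,"active_handle")[:1]:
        P=cloud(c,o["mask"]); print("cut",o["score"],len(P),np.percentile(P,[2,50,98],axis=0).round(3).tolist())
        T=P[P[:,2]>.15]
        if len(T)>20: print(" high",len(T),T.mean(0), T.min(0),T.max(0))
        T=P[(P[:,2]>.10)&(P[:,2]<.13)]
        if len(T)>50: print(" rect",cv2.minAreaRect(T[:,:2].astype(np.float32)))
E
```

```text
0.014
top cam at [0.38719074 0.0986021  0.92986425]
chest mark 0.64 233.6 404.6 [ 0.49102237 -0.09560771  0.12311492]
active_handle mark 0.73 224.5 431.2 [ 0.50069926 -0.12735262  0.16458715]
cut 0.98 31733 [[0.388, -0.299, 0.12], [0.496, -0.121, 0.123], [0.617, 0.053, 0.161]]
 high 872 [ 0.50312675 -0.18070475  0.1617935 ] [ 0.45347275 -0.27303154  0.15013066] [ 0.59917455 -0.12429088  0.19479301]
 rect ((0.5034836530685425, -0.1251322329044342), (0.23845365643501282, 0.3739912509918213), 1.0781952142715454)
cut 0.97 18930 [[0.386, -0.156, 0.12], [0.497, -0.053, 0.123], [0.616, 0.051, 0.159]]
 high 421 [ 0.50192501 -0.12906752  0.16178462] [ 0.45347275 -0.13529405  0.15013066] [ 0.55180848 -0.12429088  0.16606726]
 rect ((0.5017483234405518, -0.05423305183649063), (0.23879553377628326, 0.21842752397060394), 0.6855058670043945)
cut 0.94 18814 [[0.386, -0.155, 0.12], [0.497, -0.052, 0.123], [0.616, 0.05, 0.159]]
 high 421 [ 0.50192501 -0.12906752  0.16178462] [ 0.45347275 -0.13529405  0.15013066] [ 0.55180848 -0.12429088  0.16606726]
 rect ((0.5022282004356384, -0.05383133143186569), 
[... 525 characters left out ...]
93107605, 0.3732757866382599), 0.9237844347953796)
cut 0.68 16197 [[0.394, -0.157, 0.116], [0.537, -0.066, 0.122], [0.624, 0.048, 0.159]]
 high 387 [ 0.5151687  -0.13097185  0.16022387] [ 0.45983461 -0.13641645  0.15001082] [ 0.5566587  -0.12506704  0.16333199]
 rect ((0.5047306418418884, -0.05347257852554321), (0.24188408255577087, 0.21437975764274597), 0.9839221239089966)
cut 0.61 16399 [[0.393, -0.157, 0.115], [0.537, -0.066, 0.122], [0.625, 0.048, 0.158]]
 high 387 [ 0.5151687  -0.13097185  0.16022387] [ 0.45983461 -0.13641645  0.15001082] [ 0.5566587  -0.12506704  0.16333199]
 rect ((0.5047084093093872, -0.05113241821527481), (0.24199028313159943, 0.21902519464492798), 1.03823721408844)
```

View pics/top0.png

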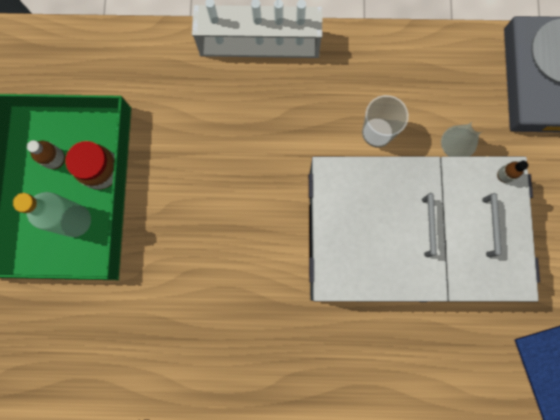

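View pics/scene0.png

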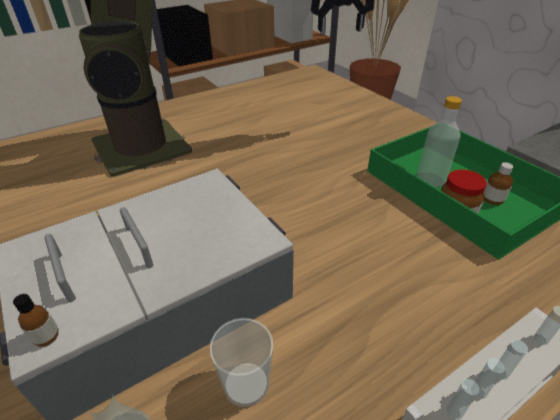

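The top view shows the chest at cols 312–535, rows 157–300. The active handle is at about (224, 432), and a bottle stands on the passive door at (172, 515), which has to be left alone. The scene view agrees. Next I'll check IK along the opening arc.

```bash
cat >> h.py <<'E'
from scipy.spatial.transform import Rotation as Ro
YAW=0.014
HX=0.5025; HC=np.array([HX,-0.130,0.157])
Z=Ro.from_euler('z',YAW)
HINGE=HC+Z.apply([0,.185,-.041])
DOWN=Z*Ro.from_euler('x',np.pi)   # tool z down, y along -Y
def pose(th,f=1.0,flip=False,back=0.,lead=0.):
    # door opening lifts the free edge: rotation about chest -x by th
    p=HINGE+Z.apply(Ro.from_euler('x',-th).apply([0,-.185,.041]))
    R=Z*Ro.from_euler('x',-f*th-lead)*Ro.from_euler('x',np.pi)
    if flip: R=R*Ro.from_euler('z',np.pi)
    p=p+R.apply([0,0,.005-back])
    return p,R.as_quat()
E
python3 - <<'E'
from h import *
print(Ro.from_quat(sensors.observe()["tool_rot"]).as_matrix().round(2).tolist())
for flip in(0,1):
  for f in(1,.8,.6,.4):
    print(flip,f)
    for th in(0,.4,.8,1.2,1.4,1.5):
        for b in(0,.08):
            q=kinematics.ik(*pose(th,f,flip,b)); print("  ",th,b,None if q is None else np.round(q,2).tolist())
E
```

```text
[[-0.94, 0.34, -0.0], [0.34, 0.94, 0.0], [0.0, 0.0, -1.0]]
0 1
   0 0 [-0.25, 0.29, -0.28, 1.01, 0.0, 2.87]
   0 0.08 [-0.25, 0.24, -0.12, 1.2, 0.0, 2.87]
   0.4 0 [0.06, 0.23, -0.23, 1.12, -0.4, -3.09]
   0.4 0.08 [0.12, 0.22, -0.07, 1.33, -0.4, -3.03]
   0.8 0 [0.37, 0.37, -0.12, 1.43, -0.74, -2.66]
   0.8 0.08 [0.46, 0.4, 0.07, 1.66, -0.7, -2.54]
   1.2 0 [0.59, 0.66, 0.04, 1.9, -0.9, -2.08]
   1.2 0.08 [0.69, 0.72, 0.23, 2.09, -0.82, -2.0]
   1.4 0 None
   1.4 0.08 None
   1.5 0 None
   1.5 0.08 None
0 0.8
   0 0 [-0.25, 0.29, -0.28, 1.01, 0.0, 2.87]
   0 0.08 [-0.25, 0.24, -0.12, 1.2, 0.0, 2.87]
   0.4 0 [0.01, 0.22, -0.22, 1.12, -0.32, 3.14]
   0.4 0.08 [0.06, 0.2, -0.05, 1.33, -0.32, -3.1]
   0.8 0 [0.3, 0.3, -0.11, 1.36, -0.61, -2.8]
   0.8 0.08 [0.38, 0.32, 0.08, 1.59, -0.59, -2.69]
   1.2 0 [0.54, 0.51, 0.04, 1.71, -0.79, -2.35]
   1.2 0.08 [0.63, 0.57, 0.24, 1.94, -0.73, -2.25]
   1.4 0 [0.63, 0.65, 0.11, 1.91, -0.83, -2.12]
   1.4 0.08 [0.72, 0.72, 0.33, 2.11, -0.76, -2.05]
   1.5 0 [0.67, 0.72, 0.15, 2.0, -0.83, -2.01]
   1.5 0.08 None
0 0.6
   0 0 [-0.25, 0.29, -0.28, 1
[... 2602 characters left out ...]
0.33, 1.93, -0.65, 0.82]
   1.5 0 [0.6, 0.54, 0.13, 1.77, -0.71, 0.82]
   1.5 0.08 [0.68, 0.61, 0.37, 2.0, -0.66, 0.9]
1 0.4
   0 0 [-0.25, 0.29, -0.28, 1.01, 0.0, -0.27]
   0 0.08 [-0.25, 0.24, -0.12, 1.2, 0.0, -0.27]
   0.4 0 [-0.09, 0.22, -0.2, 1.14, -0.16, -0.11]
   0.4 0.08 [-0.07, 0.2, -0.02, 1.34, -0.16, -0.08]
   0.8 0 [0.12, 0.22, -0.1, 1.29, -0.32, 0.11]
   0.8 0.08 [0.17, 0.22, 0.1, 1.5, -0.32, 0.16]
   1.2 0 [0.34, 0.29, 0.01, 1.46, -0.45, 0.37]
   1.2 0.08 [0.41, 0.32, 0.23, 1.68, -0.44, 0.44]
   1.4 0 [0.45, 0.35, 0.07, 1.54, -0.5, 0.5]
   1.4 0.08 [0.51, 0.39, 0.3, 1.77, -0.48, 0.57]
   1.5 0 [0.5, 0.39, 0.09, 1.58, -0.52, 0.56]
   1.5 0.08 [0.56, 0.43, 0.33, 1.81, -0.5, 0.64]
```

Run:
```python
from h import *
L=dict(flip=True,lead=-.3)
arm.grip(.03)
arm.reach(*pose(0,back=.08,**L))
p,q=pose(0,**L)
print("contact",arm.move_straight(p,velocity=.08,threshold=8), sensors.observe()["tool_pos"]-p)
arm.grip(0.0)
s=sensors.observe(); print(s["time_s"],s["opening"],s["gripper_force"],s["force"].round(1) if hasattr(s["force"],"round") else s["force"])
c=camera("top"); save(c,"grip.png")
```

```text
contact False [ 0.00044094 -0.00026588  0.00048221]
5.4167 -8.276143634669326e-05 0.0 [-0.7  0.9  0.2]
```

View pics/grip.png

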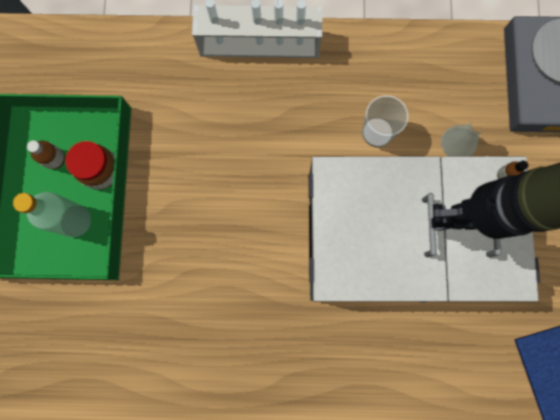

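The gripper closed on nothing (opening 0). In the picture the jaws are at about (215, 440), beside the bar at col 432. I'll look from closer.

Run:
```python
from h import *
c=camera("scene"); w=camera("wrist")
im=np.hstack([cv2.resize(c["image"][130:340,0:280],(400,300)),cv2.resize(w["image"],(400,300))])
cv2.imwrite("pics/g2.png",im[:,:,::-1])
s=sensors.observe(); print(s["tool_pos"],Ro.from_quat(s["tool_rot"]).as_matrix().round(2).tolist())
P=cloud(w); T=P[(P[:,2]>.13)&(P[:,2]<.2)&(abs(P[:,0]-.5)<.06)&(P[:,1]<-.09)&(P[:,1]>-.17)]
for lo in np.arange(.44,.57,.01):
    b=T[(T[:,0]>=lo)&(T[:,0]<lo+.01)]
    if len(b)>5: print(round(lo,2),len(b),np.median(b,axis=0).round(4),b.min(0).round(3),b.max(0).round(3))
```

```text
[ 0.50247649 -0.12853974  0.15224631] [[-1.0, -0.01, -0.0], [-0.01, 0.96, 0.3], [-0.0, 0.3, -0.96]]
0.45 529 [ 0.4561 -0.1331  0.1577] [ 0.453 -0.136  0.13 ] [ 0.46  -0.127  0.164]
0.46 421 [ 0.4647 -0.1322  0.1619] [ 0.46  -0.136  0.131] [ 0.47  -0.126  0.164]
0.47 391 [ 0.475  -0.1318  0.1619] [ 0.47  -0.136  0.156] [ 0.48  -0.126  0.164]
0.48 360 [ 0.485  -0.1314  0.1621] [ 0.48  -0.135  0.156] [ 0.49  -0.126  0.164]
0.49 2000 [ 0.4915 -0.1382  0.1852] [ 0.49  -0.164  0.158] [ 0.496 -0.123  0.2  ]
0.54 45 [ 0.5476 -0.131   0.1624] [ 0.545 -0.133  0.161] [ 0.55  -0.129  0.164]
0.55 10 [ 0.5508 -0.13    0.1616] [ 0.55  -0.132  0.16 ] [ 0.552 -0.128  0.163]
```

View pics/g2.png

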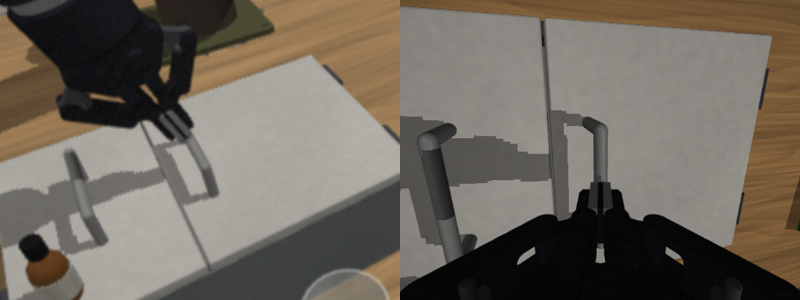

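Run:
```python
from h import *
def st(t):
    s=sensors.observe(); print(t,s["time_s"],s["opening"],s["gripper_force"],np.round(s["force"],1))
st("now")
arm.grip(.03); st("o30")
w=camera("wrist"); a=w["image"][230:420,150:410].copy()
arm.grip(.0); st("c")
w=camera("wrist"); b=w["image"][230:420,150:410]
cv2.imwrite("pics/g3.png",cv2.resize(np.hstack([a,b]),(800,292))[:,:,::-1])
```

```text
now 5.5667 -1.0034893305029238e-05 0.0 [-0.2 -0.8 -0.2]
o30 5.9667 0.029874364784963935 0.0 [-0.5 -0.7 -0.2]
c 6.4167 -7.529163844934951e-05 0.0 [-0.6 -0.6  0. ]
```

View pics/g3.png

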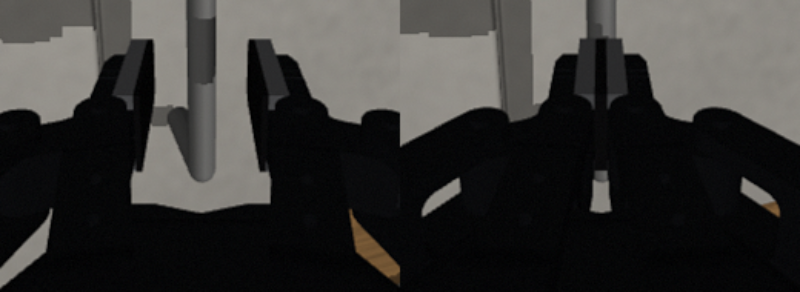

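Run:
```python
from h import *
s=sensors.observe(); R=Ro.from_quat(s["tool_rot"]).as_matrix(); t=np.array(s["tool_pos"])
w=camera("wrist"); c=camera("scene")
for n,cam in(("w",w),("s",c)):
    P=(cloud(cam)-t)@R      # tool coordinates
    m=(abs(P[:,0])<.016)&(abs(P[:,1])<.03)&(P[:,2]>-.06)&(P[:,2]<.05)
    Q=P[m]; print(n,len(Q),np.percentile(Q,[0,50,100],axis=0).round(4).tolist())
    h,e=np.histogram(Q[:,2],np.arange(-.06,.051,.005)); print(h)
    for lo in np.arange(-.03,.03,.005):
        b=Q[(Q[:,2]>=lo)&(Q[:,2]<lo+.005)]
        if len(b): print(round(lo,3),len(b),b.min(0).round(3),b.max(0).round(3))
    # bar in tool coords
    m=(abs(P[:,0])>.018)&(abs(P[:,0])<.035)&(abs(P[:,1])<.01)&(P[:,2]>-.02)&(P[:,2]<.02)
    if m.any(): print("bar",m.sum(),P[m].min(0).round(4),np.median(P[m],axis=0).round(4),P[m].max(0).round(4))
```

```text
w 6972 [[-0.016, -0.03, -0.06], [0.0076, -0.0003, -0.0076], [0.016, 0.03, 0.0411]]
[ 739  639  231  386  356  322  291  215   42  129  161    0    0    0
    0    1  921  970  457 1046   66    0]
-0.03 291 [ 0.007 -0.013 -0.03 ] [ 0.012  0.014 -0.025]
-0.025 215 [ 0.007 -0.013 -0.025] [ 0.012  0.013 -0.02 ]
-0.02 42 [ 0.011 -0.006 -0.02 ] [ 0.012  0.007 -0.018]
-0.015 129 [ 0.008 -0.003 -0.012] [ 0.016  0.004 -0.01 ]
-0.01 161 [ 0.007 -0.004 -0.01 ] [ 0.016  0.005 -0.006]
0.015 1 [ 0.007 -0.03   0.02 ] [ 0.007 -0.03   0.02 ]
0.02 921 [-0.016 -0.03   0.02 ] [ 0.016 -0.015  0.025]
0.025 970 [-0.016 -0.023  0.025] [ 0.016 -0.006  0.03 ]
bar 653 [ 0.018  -0.0046 -0.0125] [ 0.0266  0.0005 -0.01  ] [ 0.0349  0.005  -0.0058]
s 1215 [[-0.016, -0.03, -0.0599], [-0.0086, 0.001, -0.0185], [0.016, 0.0299, 0.0418]]
[102  75  72  72  72  73  71  58  26  14  33   0   0   0   0   0 104 110
 130 171  32   0]
-0.03 71 [-0.014 -0.014 -0.03 ] [ 0.001  0.013 -0.025]
-0.025 58 [-0.015 -0.013 -0.025] [-0.007  0.012 -0.02 ]
-0.02 26 [-0.014 -0.012 -0.02 ] [-0.007  0.006 -0.015]
-0.015 14 [-0.016 -0.006 -0.015] [-0.004  0.006 -0.01 ]
-0.01 33 [-0.016 -0.005 -0.01 ] [-0.002  0.004 -0.006]
0.02 104 [-0.016 -0.03   0.022] [ 0.015 -0.016  0.025]
0.025 110 [-0.016 -0.026  0.025] [ 0.016 -0.001  0.03 ]
bar 64 [-0.0346 -0.0052 -0.0118] [-0.0271  0.0003 -0.0094] [-0.018   0.0045 -0.0053]
```

Both cameras put the real fingertips at tool z ≈ −0.018, about 31 mm short of the stated reach, so the jaws closed just above the bar. I'll go about 28 mm deeper, guarded by a force threshold, and verify the grip.

Run:
```python
from h import *
L=dict(flip=True,lead=-.3,back=-.028)
for th in(.4,.8,1.2,1.4,1.45): print(th,kinematics.ik(*pose(th,**L)) is not None)
arm.grip(.03)
print("contact",arm.move_straight(pose(0,**L)[0],velocity=.05,threshold=6))
arm.grip(0.0)
s=sensors.observe(); print(s["time_s"],s["opening"],s["gripper_force"],np.round(s["force"],1))
```

```text
0.4 True
0.8 True
1.2 True
1.4 True
1.45 True
contact False
8.0 0.007831108827300518 58.48953902721405 [-1.1  1.2  2.4]
```

Run:
```python
from h import *
L=dict(flip=True,lead=-.3,back=-.028)
for th in np.arange(.1,1.46,.09):
    p,q=pose(th,**L)
    hit=arm.move_straight(p,q,velocity=.07,threshold=40)
    s=sensors.observe(); print(round(th,2),hit,round(s["time_s"],1),round(s["opening"],4),np.round(s["force"],1),np.round(np.linalg.norm(s["tool_pos"]-p),4))
    if hit or s["opening"]<.005: break
c=camera("scene"); save(c,"open.png")
```

```text
0.1 False 8.4 0.008 [ 0.3 -0.5  1.8] 0.0006
0.19 False 8.8 0.0076 [ 0.1 -1.   1.5] 0.0003
0.28 False 9.2 0.0081 [ 0.5 -0.2  2.4] 0.0002
0.37 False 9.5 0.008 [-0.3 -0.7  1.7] 0.0001
0.46 False 9.9 0.0079 [ 0.5 -0.5  3. ] 0.0001
0.55 False 10.3 0.0078 [ 1.4 -0.9  2.8] 0.0001
0.64 False 10.7 0.0076 [ 1.9 -1.   3.1] 0.0001
0.73 False 11.0 0.0077 [ 1.6 -0.2  3.8] 0.0001
0.82 False 11.4 0.008 [ 0.8 -1.2  3.7] 0.0001
0.91 False 11.8 0.0083 [ 0.6 -1.1  4.7] 0.0002
1.0 False 12.2 0.0077 [ 1.7 -0.3  5.1] 0.0003
1.09 False 12.5 0.0076 [ 0.4 -0.2  5.6] 0.0004
1.18 False 12.9 0.0079 [-0.   0.2  6.6] 0.0004
1.27 False 13.3 0.0076 [-0.2  1.1  6.2] 0.0005
1.36 False 13.7 0.0079 [1.7 1.5 7.2] 0.0006
1.45 False 14.0 0.008 [-0.2  3.7  7.3] 0.0007
```

View pics/open.png

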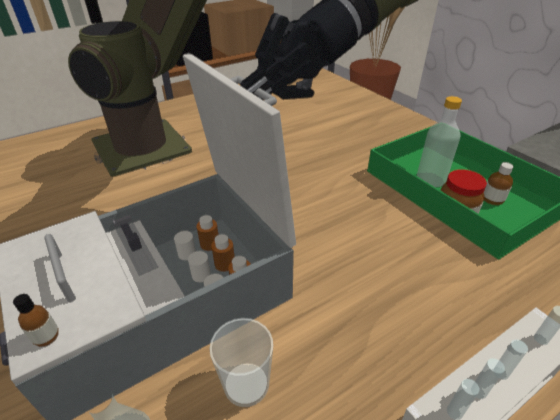

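The active door is upright. The dark stud shows on the ledge at about (row 235, col 128). I'll release, retreat and locate the stud.

Run:
```python
from h import *
arm.grip(.035)
s=sensors.observe(); R=Ro.from_quat(s["tool_rot"])
for d in(.08,.06,.045):
    try: arm.move_straight(s["tool_pos"]-R.apply([0,0,d]),velocity=.12); print("ret",d); break
    except arm.Unreachable: pass
s=sensors.observe(); print(s["time_s"],s["tool_pos"],np.round(s["q"],2))
for n in("top","scene"):
    c=camera(n); save(c,n+"1.png")
    for o in models.mark_of(c,"bolt_stud")[:2]:
        r,q=o["location"]; print(n,"mark",o["score"],r,q,world(c,q,r,c["depth"][int(r),int(q)]))
    P=cloud(c); m=(P[:,0]>.40)&(P[:,0]<.60)&(P[:,1]>-.155)&(P[:,1]<-.105)&(P[:,2]>.096)&(P[:,2]<.115)
    if m.any(): print(m.sum(),np.percentile(P[m],[2,50,98],axis=0).round(4).tolist())
    D=P[(P[:,2]>.15)&(P[:,2]<.32)&(abs(P[:,0]-.5)<.12)&(P[:,1]>-.05)&(P[:,1]<.09)]
    if len(D): print("door",len(D),np.polyfit(D[:,2],D[:,1],1))
```

```text
ret 0.08
15.2667 [0.49869358 0.11583537 0.32321996] [ 0.7   0.72  0.27  2.08 -0.78  1.11]
top mark 0.72 253.7 423.8 [ 0.46010971 -0.13081753  0.10598849]
123 [[0.4004, -0.1402, 0.0983], [0.4576, -0.1292, 0.1071], [0.4662, -0.1217, 0.1101]]
door 4716 [-0.00777636  0.05108511]
scene mark 0.6 243.0 134.7 [ 0.47063633 -0.13139902  0.10022411]
172 [[0.4003, -0.1441, 0.0963], [0.4632, -0.1317, 0.104], [0.4698, -0.1212, 0.1082]]
door 7256 [-0.06663061  0.05116422]
```

View pics/top1.png

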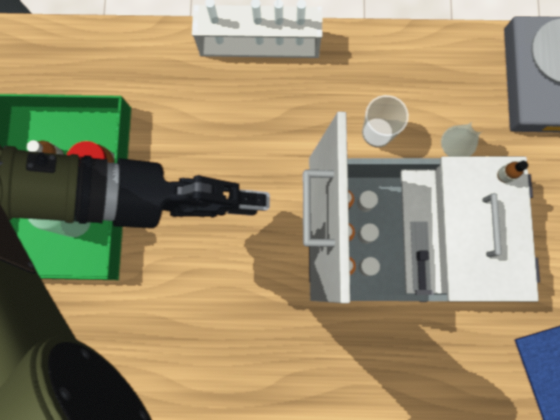

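In the top view the stud is at about (254, 423) on the ledge, with the bolt bar running to the front wall at rows 262–295. The door stands upright at cols 305–350. I'll go over the door, descend on the −x side of the stud and push toward +x.

Run:
```python
from h import *
c=camera("top"); P=cloud(c)
for lo in np.arange(.385,.50,.008):
    m=(P[:,0]>=lo)&(P[:,0]<lo+.008)&(abs(P[:,1]+.131)<.007); n=(P[:,0]>=lo)&(P[:,0]<lo+.008)&(abs(P[:,1]+.131)<.03)
    print(round(lo,3),m.sum(),P[m][:,2].round(3).min(),np.median(P[m][:,2]).round(3),P[m][:,2].max().round(3))
q=(DOWN*Ro.from_euler('z',np.pi)).as_quat()
way=[(.45,.15,.45),(.43,-.129,.45),(.43,-.129,.16)]
arm.grip(0)
for w in way: arm.reach(w,q)
s=sensors.observe(); print(s["time_s"],s["tool_pos"],np.round(s["force"],1))
# fingertip check from scene cam, tool coordinates
R=Ro.from_quat(s["tool_rot"]).as_matrix(); c=camera("scene")
Q=(cloud(c)-s["tool_pos"])@R
f=Q[(abs(Q[:,0])<.016)&(abs(Q[:,1])<.016)&(Q[:,2]>-.05)&(Q[:,2]<.02)]; print("tip z",np.percentile(f[:,2],[99,100]))
g=Q[(abs(Q[:,0])<.06)&(abs(Q[:,1])<.09)&(Q[:,2]>-.15)&(Q[:,2]<.02)]
for lo in np.arange(-.12,.0,.01):
    b=g[(g[:,2]>=lo)&(g[:,2]<lo+.01)]
    if len(b): print(round(lo,2),b.min(0).round(3)[:2],b.max(0).round(3)[:2])
```

```text
0.385 45 0.108 0.111 0.114
0.393 59 0.008 0.099 0.102
0.401 42 0.084 0.09 0.092
0.409 39 0.083 0.09 0.092
0.417 43 0.082 0.089 0.094
0.425 45 0.083 0.089 0.094
0.433 45 0.085 0.089 0.093
0.441 37 0.082 0.09 0.093
0.449 51 0.081 0.107 0.11
0.457 44 0.105 0.108 0.111
0.465 29 0.081 0.085 0.107
0.473 39 0.082 0.085 0.088
0.481 39 0.081 0.085 0.087
0.489 34 0.081 0.084 0.087
0.497 41 0.081 0.085 0.087
18.9417 [ 0.43160681 -0.12892873  0.16117051] [-0.2 -0.6 -0.5]
tip z [-0.01518661 -0.01341253]
-0.12 [-0.026 -0.053] [0.004 0.05 ]
-0.11 [-0.023 -0.062] [0.011 0.06 ]
-0.1 [-0.021 -0.061] [0.008 0.059]
-0.09 [-0.021 -0.054] [0.011 0.052]
-0.08 [-0.019 -0.046] [0.011 0.045]
-0.07 [-0.017 -0.038] [0.011 0.036]
-0.06 [-0.017 -0.03 ] [0.011 0.028]
-0.05 [-0.015 -0.015] [0.004 0.013]
-0.04 [-0.014 -0.015] [0.001 0.012]
-0.03 [-0.015 -0.015] [0.004 0.013]
-0.02 [-0.014 -0.011] [-0.     0.007]
```

Run:
```python
from h import *
def st(t):
    s=sensors.observe(); print(t,round(s["time_s"],1),np.round(s["tool_pos"],4),np.round(s["force"],1))
print(arm.move_straight([.430,-.129,.081],velocity=.08,threshold=6)); st("down")
d=Z.apply([1,0,0])
p=np.array([.430,-.129,.081])
print(arm.move_straight(p+d*.050,velocity=.03,threshold=9)); st("push")
s=sensors.observe(); b=np.array(s["tool_pos"])
arm.move_straight(b-d*.012,velocity=.1); arm.move_straight(b-d*.012+[0,0,.15],velocity=.15)
c=camera("top"); save(c,"fin.png"); P=cloud(c)
m=(P[:,0]>.42)&(P[:,0]<.54)&(abs(P[:,1]+.131)<.007)&(P[:,2]>.100)&(P[:,2]<.115); print(m.sum(),np.percentile(P[m],[2,50,98],axis=0).round(4).tolist())
st("up")
```

```text
False
down 20.1 [ 0.4305 -0.1292  0.0814] [-0.3  0.  -0.2]
True
push 21.4 [ 0.4692 -0.1281  0.0802] [-0.2 -0.2 -0.8]
28 [[0.4805, -0.129, 0.1042], [0.4876, -0.1264, 0.1082], [0.4944, -0.1244, 0.1105]]
up 22.8 [ 0.4565 -0.128   0.2292] [ 0.  -0.2  0.7]
```

View pics/fin.png

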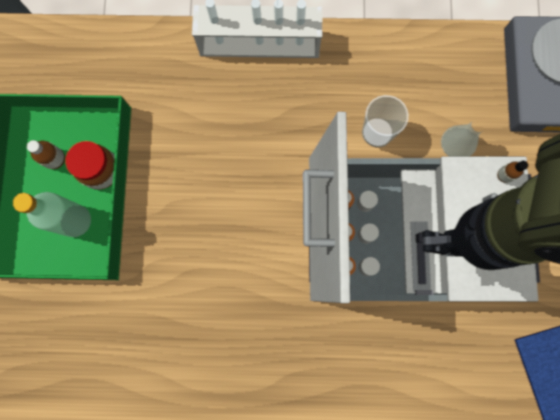

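The active door stands upright (cols 305–350), the passive door lies flat with its bottle undisturbed, and the stud has moved about 29 mm. The arm is clear, so I'm handing in.

```bash
python3 -c "
from rig import arm
print(arm.sign_off())"
```

```text
the job is handed in; nothing more can be done
None
```

I handed the job in at about 23 s: the active door stands upright at about 1.45 rad, the bolt is drawn back about 29 mm to its stop, the passive door lies shut, and the arm touches nothing; the sign-off call returned no verdict.

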